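# Put the microscope objectives away by colour ring

## Robot

A 6-joint arm with a two-finger parallel gripper is mounted at the origin on the work surface. World frame = base frame: x ahead of the robot, y to its left, z up, the work surface at z = 0. Lengths are in m, angles in rad, forces in N, time in s.
With the tool pointing down it reaches from about 0.35 to 0.975 m from the base axis. Payload 4.9 kg.
Tool frame: the origin (TCP) lies on the centre line of the jaws, within the pads' length; the fingertips stand ahead of it and the grasp point (between the pads) is the TCP (manip.tip_extent is the z of the fingertips in the tool frame, in m); z points along the fingers, y is the line along which they close (so a half turn about z gives the same grasp; the last joint's range is limited). The gripper opens to 85 mm and grips with 20 to 120 N. Pads are 22 mm wide; open, the fingers measure 114 mm over their backs; the gripper's body (76 mm by 85 mm) begins 54 mm behind the grasp point. The pads swing forward as they close: fully open they stand 13 mm farther back than shut.
Start: joints at [1.213, 0.053, 1.613, -0, 1.476, -0.119], TCP at [0.148, 0.607, 0.25] pointing down, gripper open.
Joint ranges: [-3.01, 3.01], [-1.01, 2.22], [0.06, 2.58], [-1.02, 4.17], [0.09, 2.62], [-3.14, 3.14]. Speed limits (rad/s): [2.57, 2.57, 3.14, 3.14, 3.14, 3.14].

## Interface

Orientations are given as a unit quaternion [w, x, y, z].
In Python, from plant import manip gives the robot as it stands. The module is installed in compiled form; this text tells all that it offers.
- The arm moves only by the tool pendant, called after "Request:" in YAML: its name, and indented under it one key for each argument. Schema: {"type":"object","properties":{"segments":{"type":"array","items":{"type":"number"},"minItems":7,"maxItems":35},"only":{"type":"string"},"quiet":{"type":"boolean"},"lines":{"type":"string"}},"required":["segments"],"additionalProperties":false}. segments is one flat list of numbers that holds 1 to 5 rows one after another, with no inner brackets; each row has 7 numbers: the opening from 0.0 (shut) to 1.0 (fully open), then dx, dy, dz in m, then a rotation vector rx, ry, rz in rad; each row shifts and turns the commanded pose from where the row before left it, along the tool's axes as they then stand; what a row does not reach is not made up. A row lasts 1/8 s, in which the tool goes at most 0.0625 m and 0.188 rad, less where a joint would pass 70% of its speed; a pose out of reach is approached as far as the arm can. The fingers move at their own pace and stop on an object; the grip force is fixed at half the most. Time passes only in rows, so rows that do not move let the fingers close. The tool returns the time, the measured TCP pose, the force, the opening and the grip force at its end. only (a regular expression) keeps the lines of the reply that match it, lines (a string "A,B") keeps lines A to B, and quiet returns only ok. Input that does not fit is refused with a message, and nothing moves.
- manip.state(): the state, without advancing time (a new reading comes with each control period).
- manip.grab_frame(name): name is "scene" or "top" or "wrist"; returns (picture, depth): 384x512x3 uint8, red, green, blue; 384x512 float32, m along the optical axis (not along the pixel's ray), 0 where there is no reading.
- manip.camera_params(name): a dict with "intrinsics" (3x3 intrinsics, pixels), "k1" (the pictures are not rectified: a ray, as slopes to the right and down, at radius r is drawn at 1 + k1 r^2 times it, then the intrinsics apply), "xyz" and "orientation" of the camera in the world. Camera axes: x right, y down, z forward; pixel columns grow to the right and rows downward; lengths in m; the calibration is good to about 2 mm. A picture is of the moment at which its call begins: read the wrist's pose just before it. camera_params takes no time and is no camera call; for the wrist camera it gives the pose at the moment of the call.
- manip.job_done(): hands the job in; it is judged then, once.
Trained networks look in the newest picture that a camera, given by its name, has taken for a name from the list of things; names that differ only in an ending like _2 or _b are one class to them, and where a whole thing is asked for, a point or a joint stands for the part that bears it (a point fixed in the world has none). Each returns a list of dicts, best first, with "conf" (0 to 1); they miss things now and then, are a little off and sometimes report something else, mostly with a low value. They report only what shows in the picture. A call takes as long as a camera call. They do not tell look-alikes from the thing itself.
- manip.look_for(camera, query): "extent" ([left, top, right, bottom] in pixels, round what is visible of it).
- manip.outline_of(camera, query): "region" (384x512 bool, what is visible of it) and "extent" ([left, top, right, bottom] in pixels, round what is visible of it).
- manip.mark_of(camera, query): "centre" ([row, column] in pixels: a listed point, or the origin of a listed thing).
The state is a dict: "time": time; "joint_pos": joint angles; "joint_vel": joint speeds; "joint_efforts": joint torques, N m; "tool_pos": TCP position; "tool_rot": TCP orientation; "contact_force": force on the tool from outside, world axes, zero at the start; "ft_torque": the same for the moment, N m; "gripper_width": opening from 0.0 (shut) to 1.0 (fully open); "grasp_force": force on a finger pad.
Only numpy, scipy, OpenCV 4.12 (cv2) and the standard library are available. Lean on these libraries where they do the work, as an engineer would, in place of code of your own. Each camera call takes 0.05 s, during which the arm holds its last target. There are 200 camera calls.

## Task

The four objectives taken off the microscope stand about the black breadboard: put each one away in the storage-case base of its own ring colour, standing upright in the recess, front lens up. They are delicate glass, so set them down gently, never drop one or tip one over, and do not shift the oil bottle or the filter cube.

Things in the scene. Friction and masses are not known exactly. Their poses are not given: they have to be found in the camera images.
- objective_red: microscope objective with the red ring (lowest power, short with a wide front lens), 42 mm tall, standing on its brass thread, lens up. Heights: thread 25 mm diameter up to 5 mm, straight bright-metal barrel 31 mm diameter from 5 to 33 mm (grip here), red cone to 37 mm, metal nose. 0.1 to 0.25 kg. Origin: centre of its underside, z up through the nose.
- objective_yellow: microscope objective with the yellow ring (short conical nose), 48 mm tall, standing on its brass thread, lens up. Heights: thread 25 mm diameter up to 5 mm, straight bright-metal barrel 31 mm diameter from 5 to 34 mm (grip here), yellow cone to 40 mm, metal nose. 0.1 to 0.25 kg. Origin: centre of its underside, z up through the nose.
- objective_green: microscope objective with the green ring (longer conical nose), 54 mm tall, standing on its brass thread, lens up. Heights: thread 25 mm diameter up to 5 mm, straight bright-metal barrel 31 mm diameter from 5 to 35 mm (grip here), green cone to 42 mm, metal nose. 0.1 to 0.25 kg. Origin: centre of its underside, z up through the nose.
- objective_blue: microscope objective with the blue ring (longest, slender conical nose), 60 mm tall, standing on its brass thread, lens up. Heights: thread 25 mm diameter up to 5 mm, straight bright-metal barrel 31 mm diameter from 5 to 36 mm (grip here), blue cone to 44 mm, metal nose. 0.1 to 0.25 kg. Origin: centre of its underside, z up through the nose.
- base_red: red plastic screw base of the red objective's storage case, cover off: a loose round shallow dish 58 mm in diameter and 17 mm high, with a recess open upward, 50 mm in diameter and 12 mm deep (rim wall 4 mm, floor 5 mm above its underside, light grey felt disc in the middle). Mass 0.06 kg. Origin at the centre of its underside, z up.
- base_yellow: yellow plastic screw base of the yellow objective's storage case, cover off: a loose round shallow dish 58 mm in diameter and 17 mm high, with a recess open upward, 50 mm in diameter and 12 mm deep (rim wall 4 mm, floor 5 mm above its underside, light grey felt disc in the middle). Mass 0.06 kg. Origin at the centre of its underside, z up.
- base_green: green plastic screw base of the green objective's storage case, cover off: a loose round shallow dish 58 mm in diameter and 17 mm high, with a recess open upward, 50 mm in diameter and 12 mm deep (rim wall 4 mm, floor 5 mm above its underside, light grey felt disc in the middle). Mass 0.06 kg. Origin at the centre of its underside, z up.
- base_blue: blue plastic screw base of the blue objective's storage case, cover off: a loose round shallow dish 58 mm in diameter and 17 mm high, with a recess open upward, 50 mm in diameter and 12 mm deep (rim wall 4 mm, floor 5 mm above its underside, light grey felt disc in the middle). Mass 0.06 kg. Origin at the centre of its underside, z up.
- oil_bottle: small amber glass immersion-oil bottle with a black cap and white label, 28 mm diameter, 60 mm tall, standing loose; a bystander. Like all the things it stands on the black breadboard, whose top is 12 mm above the work surface. Origin at the centre of its underside, z up.
- filter_cube: black fluorescence filter cube, 38 x 38 x 38 mm with a 41 mm depth over its dovetail, round glass window on top, standing loose; a bystander. The other small clutter on the breadboard is at most 75 mm tall. Origin at the centre of its underside, z up.
There are look-alikes about, which are no part of the job. Leave any pink look-alike of the objective_blue alone.

How it is judged:
At the end, for the whole second after the job is handed in: Each objective stands at rest, released, in the base of its colour: centres within 13 mm, underside 2 to 8 mm above the base's underside (on the recess floor), upright within 0.08 rad; each base stands level (0.08 rad) on the breadboard (underside below 18 mm), at rest (horizontal distance between objective_red and base_red below 0.013 m and z of objective_red in the frame of base_red between 0.002 and 0.008 m and angle between each of objective_red, base_red, objective_yellow, base_yellow, objective_green, base_green, objective_blue, base_blue's own z axis and vertical below 0.08 rad and height (world z) of each of base_red, base_yellow, base_green, base_blue below 0.018 m and linear speed of each of objective_red, base_red, objective_yellow, base_yellow, objective_green, base_green, objective_blue, base_blue below 0.01 m/s and contact force between each of objective_red, objective_yellow, objective_green, objective_blue and the fingers below 0.05 N and horizontal distance between objective_yellow and base_yellow below 0.013 m and z of objective_yellow in the frame of base_yellow between 0.002 and 0.008 m and horizontal distance between objective_green and base_green below 0.013 m and z of objective_green in the frame of base_green between 0.002 and 0.008 m and horizontal distance between objective_blue and base_blue below 0.013 m and z of objective_blue in the frame of base_blue between 0.002 and 0.008 m); the robot touches nothing.
It fails at once if an objective is tipped over (leans more than 0.6 rad) (angle between any of objective_red, objective_yellow, objective_green, objective_blue's own z axis and vertical above 0.6 rad).
It fails at once if an objective is dropped or thrown (moves faster than 0.5 m/s out of the fingers: a fall of some 13 mm) ((contact force between objective_red and the fingers below 0.02 N and linear speed of objective_red above 0.5 m/s) or (contact force between objective_yellow and the fingers below 0.02 N and linear speed of objective_yellow above 0.5 m/s) or (contact force between objective_green and the fingers below 0.02 N and linear speed of objective_green above 0.5 m/s) or (contact force between objective_blue and the fingers below 0.02 N and linear speed of objective_blue above 0.5 m/s)).
It fails at once if the oil bottle is pushed more than 20 mm from its place (distance of oil_bottle from where it was at the start of the episode above 0.02 m).
It fails at once if the filter cube is pushed more than 20 mm from its place (distance of filter_cube from where it was at the start of the episode above 0.02 m).
It also fails if it takes over 109 s, if anything falls off the work surface, if the arm or the gripper's body presses on something with over 40 N, if the wrist force passes 120 N, or if a joint passes its speed limit or range.

## Working session

There is one attempt and no reset: what is moved stays moved. The work goes in short steps, Python scripts to look and compute and a tool call to move; the robot and the scene stay as the last step left them, time stands still between calls to the robot, and variables do not carry over. Pictures are saved under pics/ and viewed, at most 14 in all, crops included, and the job is handed in when it is done.

```bash
mkdir -p pics
```

Create h.py:
```python
import numpy as np, cv2
from plant import manip
from scipy.spatial.transform import Rotation as R
def rot(q): return R.from_quat([q[1],q[2],q[3],q[0]]).as_matrix()
def cloud(cam, depth, cp):
    K=np.array(cp["intrinsics"]); h,w=depth.shape
    v,u=np.mgrid[0:h,0:w].astype(float)
    xd=(u-K[0,2])/K[0,0]; yd=(v-K[1,2])/K[1,1]
    x,y=xd.copy(),yd.copy()
    for _ in range(10):
        f=1+cp["k1"]*(x*x+y*y); x,y=xd/f,yd/f
    P=np.stack([x*depth,y*depth,depth],-1)
    W=P@rot(cp["orientation"]).T+np.array(cp["xyz"])
    W[depth<=0]=np.nan
    return W
def grab(cam):
    cp=manip.camera_params(cam); p,d=manip.grab_frame(cam)
    return p,d,cp,cloud(cam,d,cp)
```

Run:
```python
from h import *
s=manip.state(); print(s["time"],s["tool_pos"],s["tool_rot"],manip.tip_extent if hasattr(manip,'tip_extent') else '')
for c in ("top","scene"):
    p,d,cp,W=grab(c); cv2.imwrite(f"pics/{c}0.png",cv2.resize(p[:,:,::-1],(800,600))); np.savez(f"{c}0.npz",p=p,d=d,W=W)
    print(c,cp["xyz"],cp["orientation"],cp["intrinsics"],cp["k1"])
    for o in ["objective_"+k for k in("red","yellow","green","blue")]+["base_"+k for k in("red","yellow","green","blue")]+["oil_bottle","filter_cube"]:
        for r in manip.look_for(c,o)[:3]:
            e=np.array(r["extent"]); print(o,round(r["conf"],2),e.round())
```

```text
0.0 [0.14762354 0.6067053  0.24905251] [-2.56057327e-04  1.19116609e-01  9.92879710e-01 -1.02423331e-03] 0.019
top [0.29687589 0.01399614 1.10249212] [-0.03874516  0.71558055 -0.69478088  0.06101488] [[479.23266215   0.         254.577151  ]
 [  0.         479.23266215 197.01854481]
 [  0.           0.           1.        ]] -0.02012028762172854
objective_red 0.69 [284. 189. 309. 213.]
objective_red 0.68 [104. 114. 121. 129.]
objective_red 0.5 [327. 156. 353. 175.]
objective_yellow 0.48 [387. 204. 403. 221.]
objective_green 0.56 [103. 198. 121. 216.]
objective_green 0.34 [107. 112. 122. 130.]
objective_blue 0.69 [293. 120. 311. 142.]
objective_blue 0.47 [151. 160. 164. 173.]
objective_blue 0.44 [346. 283. 362. 303.]
base_red 0.75 [150. 158. 165. 177.]
base_red 0.66 [284. 190. 311. 212.]
base_yellow 0.74 [183. 127. 208. 152.]
base_green 0.78 [182. 192. 206. 219.]
base_green 0.55 [105. 197. 120. 213.]
base_blue 0.79 [367. 136. 387. 159.]
oil_bottle 0.72 [105. 200. 118. 213.]
oil_bottle 0.62 [151. 157. 166. 175.]
filter_cube 0.91 [324. 155. 352. 178.]
scene [ 1.21220441 -0.11872813  0.66377906] [-0.3263709   0.67418624  0.59936409 -0.28234312] [[405.62062639   0.         262.57258394]
 [  0.         405.62062639 188.81481649]
 [  0.           0.           1.        ]] -0.12720337832316003
objective_red 0.68 [408. 218. 423. 238.]
objective_yellow 0.81 [130. 186. 142. 204.]
objective_yellow 0.64 [216. 227. 231. 252.]
objective_green 0.55 [374. 165. 388. 188.]
objective_green 0.47 [412. 218. 425. 238.]
objective_blue 0.87 [220. 224. 230. 254.]
objective_blue 0.77 [170. 146. 180. 166.]
base_red 0.73 [211. 192. 238. 207.]
base_yellow 0.73 [318. 216. 342. 237.]
base_green 0.64 [304. 176. 326. 197.]
base_blue 0.89 [131. 234. 158. 258.]
oil_bottle 0.7 [353. 185. 367. 214.]
filter_cube 0.83 [172. 211. 196. 234.]
```

View pics/top0.png

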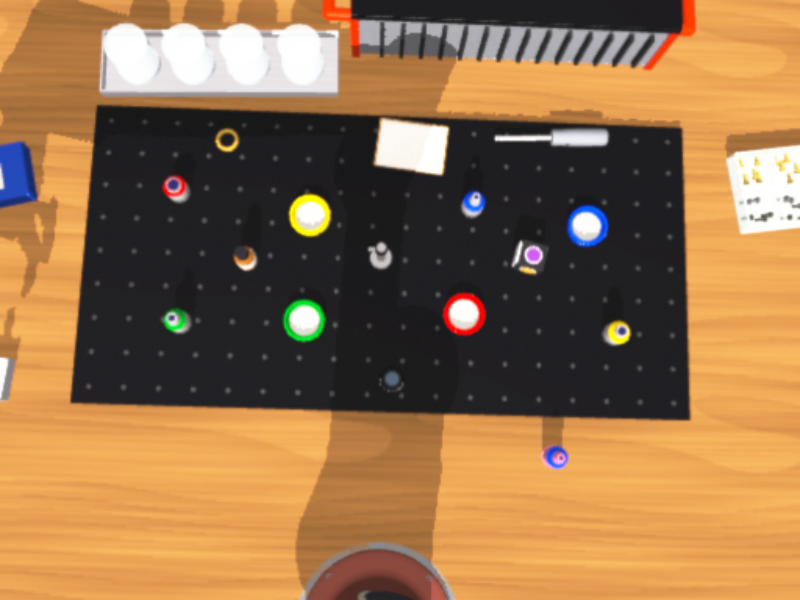

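View pics/scene0.png

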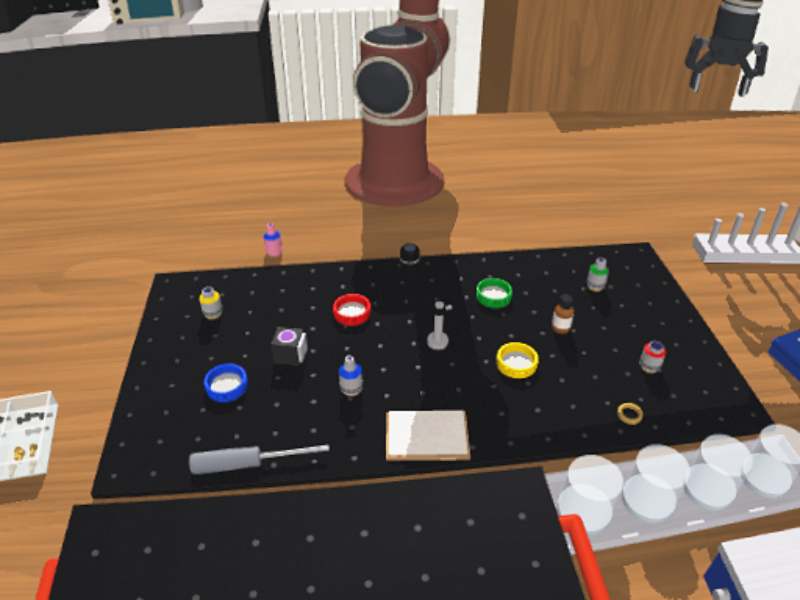

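Run:
```python
from h import *
d=np.load("top0.npz"); p,W=d["p"],d["W"]
m=((W[...,2]>0.022)&(W[...,2]<0.1)).astype(np.uint8)
n,l,st,c=cv2.connectedComponentsWithStats(m)
hsv=cv2.cvtColor(p,cv2.COLOR_RGB2HSV)
for i in range(1,n):
    if st[i,4]<25: continue
    w=W[l==i]; k=l==i; s=(hsv[...,1]>110)&(hsv[...,2]>60)&k
    print(i,"px",c[i].round(),"A",st[i,4],"xy mid",((np.percentile(w[:,:2],2,0)+np.percentile(w[:,:2],98,0))/2).round(4),"ext",np.ptp(w[:,:2],axis=0).round(3),"z95",np.percentile(w[:,2],[50,98]).round(3),"hue",np.median(hsv[s][:,0]) if s.sum() else '-',s.sum(), p[k].mean(0).round())
```

```text
1 px [214.   7.] A 177 xy mid [0.8833 0.0876] ext [0.03 0.04] z95 [0.077 0.082] hue 8.0 177 [251.  79.  16.]
2 px [440.  11.] A 188 xy mid [ 0.8963 -0.4387] ext [0.058 0.023] z95 [0.077 0.083] hue 7.0 188 [249.  67.   8.]
3 px [83. 32.] A 862 xy mid [0.8175 0.3886] ext [0.061 0.064] z95 [0.071 0.076] hue - 0 [251. 251. 251.]
4 px [119.  32.] A 844 xy mid [0.8215 0.3046] ext [0.077 0.062] z95 [0.072 0.076] hue - 0 [251. 251. 250.]
5 px [155.  32.] A 822 xy mid [0.8243 0.2219] ext [0.064 0.062] z95 [0.071 0.076] hue - 0 [252. 252. 252.]
6 px [192.  33.] A 809 xy mid [0.8271 0.1386] ext [0.065 0.063] z95 [0.072 0.076] hue - 0 [252. 252. 252.]
7 px [324.  28.] A 3359 xy mid [ 0.8452 -0.1705] ext [0.017 0.472] z95 [0.063 0.099] hue 7.0 224 [137. 125. 127.]
29 px [363.  88.] A 492 xy mid [ 0.7192 -0.2444] ext [0.028 0.169] z95 [0.034 0.04 ] hue - 0 [206. 206. 211.]
46 px [  9. 110.] A 665 xy mid [0.6347 0.5512] ext [0.094 0.05 ] z95 [0.031 0.035] hue 113.0 626 [ 45.  77. 178.]
63 px [488. 119.] A 477 xy mid [ 0.6533 -0.5719] ext [0.134 0.105] z95 [0.028 0.034] hue - 0 [251. 251. 248.]
98 p
[... 990 characters left out ...]
hue 65.0 160 [  2. 212.  37.]
117 px [113. 205.] A 186 xy mid [0.4206 0.2964] ext [0.029 0.03 ] z95 [0.05  0.068] hue 64.0 86 [ 99. 181. 113.]
122 px [394. 213.] A 183 xy mid [ 0.4225 -0.3339] ext [0.028 0.032] z95 [0.05  0.062] hue 29.0 97 [208. 196.  99.]
124 px [  1. 239.] A 80 xy mid [0.3339 0.5413] ext [0.058 0.011] z95 [0.024 0.028] hue - 0 [243. 240. 240.]
125 px [250. 243.] A 183 xy mid [ 0.3449 -0.0098] ext [0.033 0.031] z95 [0.061 0.066] hue - 0 [56. 61. 69.]
126 px [355. 292.] A 174 xy mid [ 0.2456 -0.2457] ext [0.03  0.031] z95 [0.042 0.063] hue 119.0 123 [129. 107. 208.]
127 px [240. 376.] A 427 xy mid [0.0606 0.0006] ext [0.032 0.114] z95 [0.045 0.079] hue 4.0 417 [82. 45. 39.]
```

The scene shows two blue-ringed candidates:
- Top px (302,131): bright-metal barrel, standing on the breadboard, top at about 72 mm. This fits objective_blue.
- Top px (355,292): pink barrel, standing on the wood. This is the look-alike.

I'll confirm that in one crop. Red (112,121), yellow (394,213) and green (113,205) are each the only one of their kind. All heights match, with a +2 mm bias.

Run:
```python
from h import *
p=np.load("scene0.npz")["p"]
a=cv2.resize(p[135:170,150:200],(400,280),interpolation=cv2.INTER_CUBIC); b=cv2.resize(p[222:257,200:250],(400,280),interpolation=cv2.INTER_CUBIC)
cv2.imwrite("pics/blue.png",np.hstack([a,b])[:,:,::-1])
```

Request:
pendant:
  segments: [1, 0, 0, 0.03, 0, 0, -0.12, 1, 0, 0, 0.03, 0, 0, -0.1187, 1, -0.03, -0.035, 0, 0, 0, 0, 1, -0.03, -0.035, 0, 0, 0, 0]

```text
time: 1.6
tool_pos: [0.208, 0.5363, 0.1894]
tool_rot: [-0.0, -0.001, 1.0, -0.001]
contact_force: [0.9, -0.2, -0.2]
gripper_width: 0.996
grasp_force: 0.0
```

View pics/blue.png

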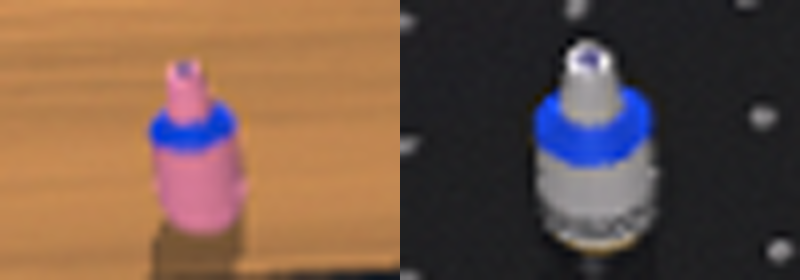

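The left crop is the pink look-alike at scene px (175,156). The right one, at (225,238), is the metal objective_blue. Next I move to the green objective.

Request:
pendant:
  segments: [1, -0.036, -0.04, 0, 0, 0, 0, 1, -0.036, -0.04, 0, 0, 0, 0, 1, -0.036, -0.04, 0.01, 0, 0, 0, 1, -0.036, -0.04, 0.01, 0, 0, 0, 1, -0.036, -0.04, 0.01, 0, 0, 0]
  quiet: true

```text
ok
```

Request:
pendant:
  segments: [1, -0.0326, -0.0399, 0.01, 0, 0, 0, 1, 0, 0, 0, 0, 0, 0]

```text
time: 2.48
tool_pos: [0.4217, 0.2949, 0.1496]
tool_rot: [-0.0, 0.003, 1.0, -0.0]
contact_force: [-0.5, 0.3, -1.1]
gripper_width: 1.001
grasp_force: 0.0
```

Run:
```python
from h import *
p,d,cp,W=grab("wrist"); cv2.imwrite("pics/w1.png",p[:,:,::-1])
print(cp["xyz"],rot(cp["orientation"]).round(2).tolist())
m=((W[...,2]>0.028)&(W[...,2]<0.1)&(abs(W[...,0]-.42)<.12)&(abs(W[...,1]-.3)<.1)).astype(np.uint8)
n,l,st,c=cv2.connectedComponentsWithStats(m)
for i in range(1,n):
    if st[i,4]<150: continue
    w=W[l==i]; print(c[i].round(),st[i,4],((np.percentile(w[:,:2],1,0)+np.percentile(w[:,:2],99,0))/2).round(4),np.ptp(w[:,:2],axis=0).round(3),np.percentile(w[:,2],[5,98]).round(4))
    t=w[w[:,2]>np.percentile(w[:,2],98)-.006]; print("nose",t.mean(0).round(4))
```

```text
[0.34453404 0.29535    0.27268963] [[0.0, 0.95, 0.3], [1.0, -0.0, -0.0], [-0.0, 0.3, -0.95]]
[260. 195.] 1535 [0.4207 0.298 ] [0.031 0.031] [0.0342 0.0665]
nose [0.4207 0.2981 0.0651]
[161. 307.] 544 [0.5156 0.2159] [0.024 0.012] [0.0302 0.0722]
nose [0.5172 0.2138 0.0707]
```

View pics/w1.png

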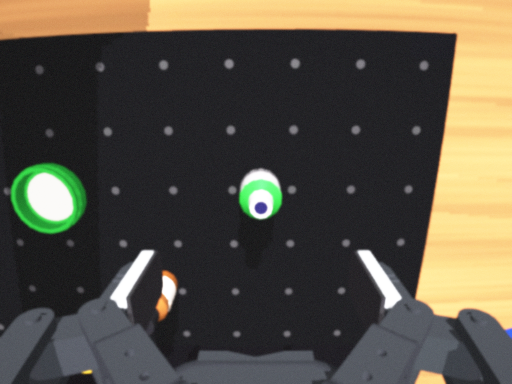

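The wrist view shows the green objective at (260,195), centred between the jaws, and agrees with the top camera to 2 mm. I descend and grip.

Request:
pendant:
  segments: [1, 0.0005, 0.0015, 0.035, 0, 0, 0, 1, 0, 0, 0.035, 0, 0, 0, 1, 0, 0, 0.032, 0, 0, 0, 1, 0, 0, 0, 0, 0, 0]

```text
time: 3.02
tool_pos: [0.4171, 0.2988, 0.0459]
tool_rot: [-0.003, -0.001, 1.0, -0.001]
contact_force: [-0.4, -0.1, 0.7]
gripper_width: 1.006
grasp_force: 0.0
```

Request:
pendant:
  segments: [0, 0, 0, 0, 0, 0, 0, 0, 0, 0, 0, 0, 0, 0, 0, 0, 0, 0, 0, 0, 0, 0, 0, 0, 0, 0, 0, 0, 0, 0, 0, 0, 0, 0, 0]

```text
time: 3.65
tool_pos: [0.4209, 0.2993, 0.05]
tool_rot: [0.001, 0.0, 1.0, 0.001]
contact_force: [-1.1, -1.1, 5.6]
gripper_width: 0.327
grasp_force: 59.0
```

Request:
pendant:
  segments: [0, 0, 0, -0.025, 0, 0, 0, 0, 0, 0, -0.035, 0, 0, 0, 0, -0.002, -0.045, 0, 0, 0, 0, 0, -0.002, -0.045, 0, 0, 0, 0, 0, -0.002, -0.045, 0, 0, 0, 0]

```text
time: 4.28
tool_pos: [0.4255, 0.1625, 0.1082]
tool_rot: [0.0, -0.0, 1.0, -0.0]
contact_force: [0.4, -0.2, -1.4]
gripper_width: 0.327
grasp_force: 59.8
```

Request:
pendant:
  segments: [0, -0.001, -0.044, 0, 0, 0, 0, 0, 0, 0, 0, 0, 0, 0, 0, 0, 0, 0, 0, 0, 0]

```text
time: 4.65
tool_pos: [0.4267, 0.1199, 0.1082]
tool_rot: [-0.0, 0.0, 1.0, 0.0]
contact_force: [-0.2, -0.4, -1.7]
gripper_width: 0.329
grasp_force: 59.9
```

Run:
```python
from h import *
s=manip.state(); print(s["tool_pos"])
p,d,cp,W=grab("wrist"); cv2.imwrite("pics/w2.png",p[:,:,::-1])
hsv=cv2.cvtColor(p,cv2.COLOR_RGB2HSV)
k=(abs(hsv[...,0].astype(int)-65)<12)&(hsv[...,1]>120)
w=W[k]
for lo,hi in((.02,.05),(.07,.2)):
    q=w[(w[:,2]>lo)&(w[:,2]<hi)]; print(len(q),q.min(0).round(4),q.max(0).round(4),((q.min(0)+q.max(0))/2).round(4))
```

```text
[0.42673162 0.11986688 0.10816082]
1283 [0.4    0.09   0.0201] [0.4482 0.1486 0.0308] [0.4241 0.1193 0.0254]
1745 [0.412  0.1045 0.0786] [0.4392 0.1346 0.1128] [0.4256 0.1196 0.0957]
```

View pics/w2.png

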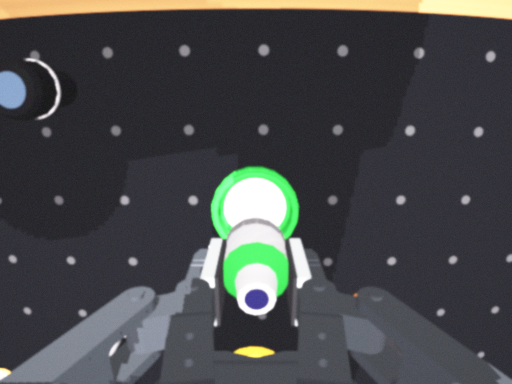

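The wrist view shows the green objective held upright at (256,270) over its base at (255,205), and the centres agree. I lower it.

Request:
pendant:
  segments: [0, -0.001, -0.001, 0.02, 0, 0, 0, 0, 0, 0, 0.02, 0, 0, 0, 0, 0, 0, 0.01, 0, 0, 0, 0, 0, 0, 0.004, 0, 0, 0, 0, 0, 0, 0, 0, 0, 0]

```text
time: 5.32
tool_pos: [0.4285, 0.1194, 0.0551]
tool_rot: [0.001, -0.0, 1.0, 0.0]
contact_force: [-0.1, -0.2, -2.0]
gripper_width: 0.328
grasp_force: 60.0
```

Request:
pendant:
  segments: [0, 0, 0, 0.001, 0, 0, 0, 0, 0, 0, 0, 0, 0, 0]

```text
time: 5.58
tool_pos: [0.4288, 0.1193, 0.055]
tool_rot: [0.001, -0.0, 1.0, 0.0]
contact_force: [-3.4, 1.1, 6.3]
gripper_width: 0.327
grasp_force: 60.9
```

Request:
pendant:
  segments: [0, 0, 0, 0.001, 0, 0, 0, 0, 0, 0, 0, 0, 0, 0]

```text
time: 5.82
tool_pos: [0.429, 0.1193, 0.0549]
tool_rot: [0.001, -0.0, 1.0, 0.0]
contact_force: [-6.0, -0.7, 12.8]
gripper_width: 0.33
grasp_force: 61.6
```

Contact is at pick height +5 mm, which is the recess floor. I unload the force, release and rise.

Request:
pendant:
  segments: [0, 0, 0, -0.0015, 0, 0, 0, 0.42, 0, 0, 0, 0, 0, 0, 0.55, 0, 0, 0, 0, 0, 0, 0.75, 0, 0, 0, 0, 0, 0, 0.75, 0, 0, 0, 0, 0, 0]

```text
time: 6.45
tool_pos: [0.4278, 0.1188, 0.0537]
tool_rot: [-0.0, 0.0, 1.0, -0.0]
contact_force: [-0.7, -0.4, -0.1]
gripper_width: 0.746
grasp_force: 0.0
```

Request:
pendant:
  segments: [0.75, 0, 0, -0.02, 0, 0, 0, 0.75, 0, 0, -0.03, 0, 0, 0, 0.85, 0, 0, -0.04, 0, 0, 0, 1, 0, 0, 0, 0, 0, 0]

```text
time: 6.95
tool_pos: [0.4304, 0.1191, 0.1477]
tool_rot: [0.004, 0.0, 1.0, 0.0]
contact_force: [-0.7, -0.4, 0.5]
gripper_width: 1.0
grasp_force: 0.0
```

Run:
```python
from h import *
p,d,cp,W=grab("top")
hsv=cv2.cvtColor(p,cv2.COLOR_RGB2HSV); w=W[(abs(hsv[...,0].astype(int)-65)<12)&(hsv[...,1]>120)]
for lo,hi in((.02,.036),(.044,.1)):
    q=w[(w[:,2]>lo)&(w[:,2]<hi)]; print(len(q),((np.nanmin(q,0)+np.nanmax(q,0))/2).round(4),q[:,2].max())
p,d,cp,W=grab("wrist"); cv2.imwrite("pics/w3.png",p[:,:,::-1])
```

```text
42 [0.4082 0.1274 0.0263] 0.032660220285975594
20 [0.4187 0.1172 0.0577] 0.06145967300265043
```

View pics/w3.png

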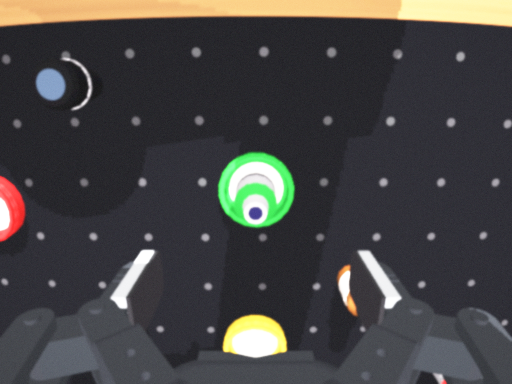

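Green stands centred in its base at (256,190). Next is red at (0.614,0.313).

Request:
pendant:
  segments: [1, -0.031, 0.032, 0, 0, 0, 0, 1, -0.031, 0.032, 0, 0, 0, 0, 1, -0.031, 0.032, 0, 0, 0, 0, 1, -0.031, 0.032, 0, 0, 0, 0, 1, -0.031, 0.033, 0, 0, 0, 0]
  quiet: true

```text
ok
```

Request:
pendant:
  segments: [1, -0.031, 0.033, 0, 0, 0, 0, 1, 0, 0, 0, 0, 0, 0, 1, 0, 0, 0, 0, 0, 0]

```text
time: 8.05
tool_pos: [0.6126, 0.3122, 0.1415]
tool_rot: [-0.002, -0.0, 1.0, -0.001]
contact_force: [1.0, -0.3, -0.5]
gripper_width: 1.0
grasp_force: 0.0
```

Create near.py:
```python
from h import *
import sys
x0,y0,z0=map(float,sys.argv[1:4])
s=manip.state(); t=s["tool_pos"]
p,d,cp,W=grab("wrist"); cv2.imwrite(sys.argv[4],p[:,:,::-1])
m=((W[...,2]>z0)&(W[...,2]<0.1)&(np.hypot(W[...,0]-x0,W[...,1]-y0)<.05))
w=W[m]; c=(np.percentile(w[:,:2],1,0)+np.percentile(w[:,:2],99,0))/2
print("tool",t.round(4),"centre",c.round(4),"ext",np.ptp(w[:,:2],axis=0).round(3),"top",np.percentile(w[:,2],98).round(4),"tool dx,dy",(t[0]-c[0]).round(4),(c[1]-t[1]).round(4))
```

```bash
python3 near.py 0.614 0.313 0.028 pics/w4.png
```

```text
tool [0.6126 0.3122 0.1415] centre [0.6155 0.313 ] ext [0.031 0.03 ] top 0.0549 tool dx,dy -0.0028 0.0008
```

Request:
pendant:
  segments: [1, -0.002, 0.001, 0.035, 0, 0, 0, 1, 0, 0, 0.035, 0, 0, 0, 1, 0, 0, 0.025, 0, 0, 0, 1, 0, 0, 0, 0, 0, 0]

```text
time: 8.6
tool_pos: [0.6131, 0.3121, 0.0458]
tool_rot: [-0.003, 0.0, 1.0, -0.001]
contact_force: [0.4, -0.1, -0.0]
gripper_width: 0.998
grasp_force: 0.0
```

Request:
pendant:
  segments: [0, 0, 0, 0, 0, 0, 0, 0, 0, 0, 0, 0, 0, 0, 0, 0, 0, 0, 0, 0, 0, 0, 0, 0, 0, 0, 0, 0, 0, 0, 0, 0, 0, 0, 0]

```text
time: 9.22
tool_pos: [0.6168, 0.3141, 0.0505]
tool_rot: [0.001, 0.0, 1.0, 0.0]
contact_force: [-1.4, -0.3, 5.4]
gripper_width: 0.325
grasp_force: 59.1
```

Request:
pendant:
  segments: [0, 0, 0, -0.02, 0, 0, 0, 0, 0, 0, -0.03, 0, 0, 0, 0, 0, 0, -0.03, 0, 0, 0, 0, 0, 0, -0.02, 0, 0, 0, 0, 0, 0, 0, 0, 0, 0]

```text
time: 9.85
tool_pos: [0.617, 0.3143, 0.1515]
tool_rot: [0.002, -0.0, 1.0, 0.001]
contact_force: [0.6, -0.1, -1.4]
gripper_width: 0.327
grasp_force: 59.5
```

Request:
pendant:
  segments: [0, 0.019, -0.047, 0, 0, 0, 0, 0, 0.019, -0.047, 0, 0, 0, 0, 0, 0.019, -0.047, 0, 0, 0, 0, 0, 0.019, -0.047, 0, 0, 0, 0, 0, 0.019, -0.047, 0, 0, 0, 0]
  quiet: true

```text
ok
```

Request:
pendant:
  segments: [0, 0.019, -0.047, 0, 0, 0, 0, 0, 0.019, -0.047, 0, 0, 0, 0, 0, 0.019, -0.047, 0, 0, 0, 0, 0, 0.02, -0.048, 0, 0, 0, 0, 0, 0, 0, 0, 0, 0, 0]

```text
time: 11.1
tool_pos: [0.4419, -0.1123, 0.1473]
tool_rot: [-0.001, 0.003, 1.0, 0.0]
contact_force: [-0.1, 0.2, -1.6]
gripper_width: 0.327
grasp_force: 59.8
```

Create rim.py:
```python
from h import *
import sys
h0,tol=int(sys.argv[1]),10
s=manip.state(); t=s["tool_pos"]
p,d,cp,W=grab("wrist"); cv2.imwrite(sys.argv[2],p[:,:,::-1])
hsv=cv2.cvtColor(p,cv2.COLOR_RGB2HSV); dh=abs(hsv[...,0].astype(int)-h0); dh=np.minimum(dh,180-dh)
w=W[(dh<tol)&(hsv[...,1]>130)&(W[...,2]>.026)&(W[...,2]<.036)]
A=np.c_[w[:,:2],np.ones(len(w))]; q=np.linalg.lstsq(A,(w[:,:2]**2).sum(1),rcond=None)[0]; c=q[:2]/2
print("tool",t.round(4),"rim fit",c.round(4),"r",np.sqrt(q[2]+c@c).round(4),len(w),"ext mid",((w[:,:2].min(0)+w[:,:2].max(0))/2).round(4),np.ptp(w[:,:2],axis=0).round(3),"tool dx,dy",(t[0]-c[0]).round(4),(c[1]-t[1]).round(4))
```

```bash
python3 rim.py 0 pics/w5.png
```

```text
tool [ 0.4419 -0.1123  0.1473] rim fit [ 0.446  -0.1131] r 0.0267 850 ext mid [ 0.4433 -0.1132] [0.051 0.058] tool dx,dy -0.004 -0.0008
```

Request:
pendant:
  segments: [0, -0.002, -0.001, 0.03, 0, 0, 0, 0, 0, 0, 0.03, 0, 0, 0, 0, 0, 0, 0.02, 0, 0, 0, 0, 0, 0, 0.01, 0, 0, 0, 0, 0, 0, 0, 0, 0, 0]

```text
time: 11.78
tool_pos: [0.4454, -0.1102, 0.0579]
tool_rot: [-0.001, -0.001, 1.0, 0.001]
contact_force: [-0.1, -0.2, -0.8]
gripper_width: 0.326
grasp_force: 59.8
```

Request:
pendant:
  segments: [0, 0, 0, 0.003, 0, 0, 0, 0, 0, 0, 0, 0, 0, 0]

```text
time: 12.02
tool_pos: [0.4464, -0.1113, 0.0565]
tool_rot: [0.001, -0.0, 1.0, -0.0]
contact_force: [-0.0, -0.4, -1.7]
gripper_width: 0.328
grasp_force: 59.8
```

Request:
pendant:
  segments: [0, 0, 0, 0.002, 0, 0, 0, 0, 0, 0, 0, 0, 0, 0]

```text
time: 12.28
tool_pos: [0.4468, -0.1115, 0.0555]
tool_rot: [0.001, 0.0, 1.0, -0.0]
contact_force: [-2.2, 1.5, 5.3]
gripper_width: 0.328
grasp_force: 60.6
```

Contact at +5 mm again, so I release.

Request:
pendant:
  segments: [0, 0, 0, -0.0005, 0, 0, 0, 0.42, 0, 0, 0, 0, 0, 0, 0.55, 0, 0, 0, 0, 0, 0, 0.75, 0, 0, 0, 0, 0, 0, 0.75, 0, 0, 0, 0, 0, 0]

```text
time: 12.9
tool_pos: [0.4457, -0.1112, 0.0541]
tool_rot: [-0.0, 0.0, 1.0, 0.0]
contact_force: [-0.2, 0.0, -0.4]
gripper_width: 0.749
grasp_force: 0.0
```

Request:
pendant:
  segments: [0.75, 0, 0, -0.02, 0, 0, 0, 0.75, 0, 0, -0.03, 0, 0, 0, 0.85, 0, 0, -0.04, 0, 0, 0, 1, 0, 0, 0, 0, 0, 0]

```text
time: 13.4
tool_pos: [0.4482, -0.1122, 0.1483]
tool_rot: [0.004, 0.0, 1.0, -0.002]
contact_force: [0.9, -0.6, -1.0]
gripper_width: 0.996
grasp_force: 0.0
```

```bash
python3 rim.py 0 pics/w6.png; python3 near.py 0.445 -0.113 0.038 pics/w6b.png
```

```text
tool [ 0.4482 -0.1122  0.1483] rim fit [ 0.4466 -0.1131] r 0.0264 707 ext mid [ 0.4476 -0.1132] [0.055 0.057] tool dx,dy 0.0016 -0.0009
tool [ 0.4469 -0.1116  0.146 ] centre [ 0.4454 -0.1122] ext [0.031 0.031] top 0.0599 tool dx,dy 0.0015 -0.0006
```

View pics/w6.png

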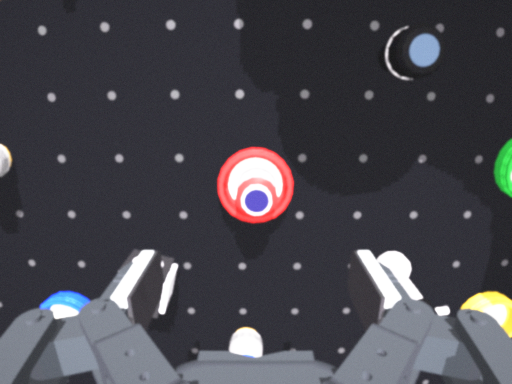

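Red sits in its base at (255,187), with centres about 1 mm apart. Next is blue at (0.606,-0.121).

Request:
pendant:
  segments: [1, -0.04, -0.0025, 0, 0, 0, 0, 1, -0.04, -0.0025, 0, 0, 0, 0, 1, -0.04, -0.0025, 0, 0, 0, 0, 1, -0.04, -0.0025, 0, 0, 0, 0, 1, 0, 0, 0, 0, 0, 0]
  quiet: true

```text
ok
```

Request:
pendant:
  segments: [1, 0, 0, 0, 0, 0, 0]

```text
time: 14.25
tool_pos: [0.6044, -0.1208, 0.1423]
tool_rot: [-0.002, 0.0, 1.0, 0.001]
contact_force: [0.2, 0.1, 0.0]
gripper_width: 0.999
grasp_force: 0.0
```

```bash
python3 near.py 0.606 -0.121 0.028 pics/w7.png
```

```text
tool [ 0.6044 -0.1208  0.1423] centre [ 0.607  -0.1222] ext [0.03 0.03] top 0.0723 tool dx,dy -0.0025 -0.0014
```

Request:
pendant:
  segments: [1, -0.002, -0.001, 0.035, 0, 0, 0, 1, 0, 0, 0.035, 0, 0, 0, 1, 0, 0, 0.025, 0, 0, 0, 1, 0, 0, 0, 0, 0, 0]
  quiet: true

```text
ok
```

Request:
pendant:
  segments: [0, 0, 0, 0, 0, 0, 0, 0, 0, 0, 0, 0, 0, 0, 0, 0, 0, 0, 0, 0, 0, 0, 0, 0, 0, 0, 0, 0, 0, 0, 0, 0, 0, 0, 0]

```text
time: 15.42
tool_pos: [0.6089, -0.1223, 0.0509]
tool_rot: [0.001, 0.0, 1.0, -0.0]
contact_force: [-0.4, 0.5, 5.9]
gripper_width: 0.33
grasp_force: 59.3
```

Request:
pendant:
  segments: [0, 0, 0, -0.02, 0, 0, 0, 0, 0, 0, -0.03, 0, 0, 0, 0, 0, 0, -0.03, 0, 0, 0, 0, 0, 0, -0.02, 0, 0, 0, 0, 0, 0, 0, 0, 0, 0]

```text
time: 16.05
tool_pos: [0.609, -0.1226, 0.1516]
tool_rot: [0.002, 0.0, 1.0, -0.001]
contact_force: [1.0, 1.1, -1.7]
gripper_width: 0.33
grasp_force: 59.4
```

Request:
pendant:
  segments: [0, 0.005, -0.035, 0, 0, 0, 0, 0, 0.005, -0.035, 0, 0, 0, 0, 0, 0.005, -0.035, 0, 0, 0, 0, 0, 0.004, -0.035, 0, 0, 0, 0, 0, 0.004, -0.034, 0, 0, 0, 0]
  quiet: true

```text
ok
```

Request:
pendant:
  segments: [0, 0, 0, 0, 0, 0, 0, 0, 0, 0, 0, 0, 0, 0]

```text
time: 16.92
tool_pos: [0.5841, -0.2955, 0.1476]
tool_rot: [-0.001, 0.0, 1.0, 0.001]
contact_force: [-0.2, -0.1, -2.3]
gripper_width: 0.328
grasp_force: 59.7
```

```bash
python3 rim.py 109 pics/w8.png
```

```text
tool [ 0.5841 -0.2955  0.1476] rim fit [ 0.5849 -0.296 ] r 0.0267 906 ext mid [ 0.5829 -0.2961] [0.052 0.058] tool dx,dy -0.0008 -0.0005
```

Request:
pendant:
  segments: [0, 0, -0.001, 0.03, 0, 0, 0, 0, 0, 0, 0.03, 0, 0, 0, 0, 0, 0, 0.02, 0, 0, 0, 0, 0, 0, 0.01, 0, 0, 0, 0, 0, 0, 0, 0, 0, 0]

```text
time: 17.6
tool_pos: [0.5847, -0.2968, 0.0588]
tool_rot: [-0.0, -0.0, 1.0, 0.0]
contact_force: [-0.1, 0.1, -2.4]
gripper_width: 0.327
grasp_force: 59.7
```

Request:
pendant:
  segments: [0, 0, 0, 0.003, 0, 0, 0, 0, 0, 0, 0, 0, 0, 0]

```text
time: 17.85
tool_pos: [0.5854, -0.2976, 0.0573]
tool_rot: [0.001, 0.0, 1.0, -0.0]
contact_force: [-0.2, 0.0, -1.7]
gripper_width: 0.327
grasp_force: 59.7
```

Request:
pendant:
  segments: [0, 0, 0, 0.001, 0, 0, 0, 0, 0, 0, 0, 0, 0, 0]

```text
time: 18.1
tool_pos: [0.5852, -0.2975, 0.056]
tool_rot: [0.001, 0.0, 1.0, -0.0]
contact_force: [0.1, 1.2, -0.4]
gripper_width: 0.332
grasp_force: 60.0
```

Request:
pendant:
  segments: [0, 0, 0, 0.0005, 0, 0, 0, 0.42, 0, 0, 0, 0, 0, 0, 0.55, 0, 0, 0, 0, 0, 0, 0.75, 0, 0, 0, 0, 0, 0, 0.75, 0, 0, 0, 0, 0, 0]

```text
time: 18.73
tool_pos: [0.5848, -0.2972, 0.0547]
tool_rot: [-0.0, 0.0, 1.0, 0.0]
contact_force: [0.8, 0.7, -0.6]
gripper_width: 0.747
grasp_force: 0.0
```

Request:
pendant:
  segments: [0.75, 0, 0, -0.02, 0, 0, 0, 0.75, 0, 0, -0.03, 0, 0, 0, 0.85, 0, 0, -0.04, 0, 0, 0, 1, 0, 0, 0, 0, 0, 0]

```text
time: 19.23
tool_pos: [0.5876, -0.299, 0.1518]
tool_rot: [0.004, -0.0, 1.0, -0.003]
contact_force: [-0.2, -1.2, 0.3]
gripper_width: 0.998
grasp_force: 0.0
```

```bash
python3 rim.py 109 pics/w9.png; python3 near.py 0.584 -0.296 0.038 pics/w9b.png
```

```text
tool [ 0.5876 -0.299   0.1518] rim fit [ 0.5851 -0.296 ] r 0.0268 1016 ext mid [ 0.5851 -0.2964] [0.057 0.057] tool dx,dy 0.0025 0.003
tool [ 0.5864 -0.2982  0.1489] centre [ 0.5841 -0.2976] ext [0.031 0.03 ] top 0.0774 tool dx,dy 0.0023 0.0006
```

View pics/w9.png

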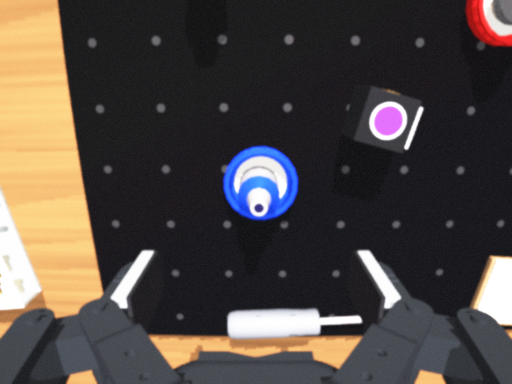

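Blue is in its base at (260,185), centres about 2 mm apart. The filter cube at (387,120) is untouched. Last is yellow at (0.4225,-0.334).

Request:
pendant:
  segments: [1, 0.04, -0.009, 0, 0, 0, 0, 1, 0.04, -0.009, 0, 0, 0, 0, 1, 0.04, -0.009, 0, 0, 0, 0, 1, 0.042, -0.01, 0, 0, 0, 0, 1, 0, 0, 0, 0, 0, 0]
  quiet: true

```text
ok
```

Request:
pendant:
  segments: [1, 0, 0, 0, 0, 0, 0]

```text
time: 20.08
tool_pos: [0.4228, -0.3339, 0.1442]
tool_rot: [-0.0, 0.0, 1.0, 0.0]
contact_force: [0.0, -0.7, 0.4]
gripper_width: 1.003
grasp_force: 0.0
```

```bash
python3 near.py 0.4225 -0.334 0.028 pics/w10.png
```

```text
tool [ 0.4228 -0.3339  0.1442] centre [ 0.4232 -0.3337] ext [0.031 0.03 ] top 0.0606 tool dx,dy -0.0004 0.0001
```

Request:
pendant:
  segments: [1, 0, 0, 0.035, 0, 0, 0, 1, 0, 0, 0.035, 0, 0, 0, 1, 0, 0, 0.025, 0, 0, 0, 1, 0, 0, 0, 0, 0, 0]
  quiet: true

```text
ok
```

Request:
pendant:
  segments: [0, 0, 0, 0, 0, 0, 0, 0, 0, 0, 0, 0, 0, 0, 0, 0, 0, 0, 0, 0, 0, 0, 0, 0, 0, 0, 0, 0, 0, 0, 0, 0, 0, 0, 0]

```text
time: 21.25
tool_pos: [0.4235, -0.3348, 0.0512]
tool_rot: [0.001, 0.0, 1.0, -0.001]
contact_force: [-1.0, 2.0, 5.8]
gripper_width: 0.329
grasp_force: 59.0
```

Request:
pendant:
  segments: [0, 0, 0, -0.02, 0, 0, 0, 0, 0, 0, -0.03, 0, 0, 0, 0, 0, 0, -0.04, 0, 0, 0, 0, 0, 0, -0.03, 0, 0, 0, 0, 0, 0, 0, 0, 0, 0]

```text
time: 21.88
tool_pos: [0.424, -0.3355, 0.1725]
tool_rot: [0.002, 0.0, 1.0, -0.002]
contact_force: [-0.1, -0.3, -0.7]
gripper_width: 0.324
grasp_force: 59.5
```

Request:
pendant:
  segments: [0, -0.016, 0.045, 0, 0, 0, 0, 0, -0.016, 0.045, 0, 0, 0, 0, 0, -0.016, 0.045, 0, 0, 0, 0, 0, -0.016, 0.045, 0, 0, 0, 0, 0, -0.016, 0.045, 0, 0, 0, 0]
  quiet: true

```text
ok
```

Request:
pendant:
  segments: [0, -0.016, 0.045, 0, 0, 0, 0, 0, -0.016, 0.045, 0, 0, 0, 0, 0, -0.016, 0.045, 0, 0, 0, 0, 0, -0.016, 0.045, 0, 0, 0, 0, 0, -0.018, 0.046, 0, 0, 0, 0]

```text
time: 23.12
tool_pos: [0.5839, 0.1181, 0.1668]
tool_rot: [-0.002, 0.0, 1.0, -0.0]
contact_force: [0.4, 0.1, -1.2]
gripper_width: 0.327
grasp_force: 59.6
```

Request:
pendant:
  segments: [0, 0, 0, 0, 0, 0, 0, 0, 0, 0, 0.02, 0, 0, 0, 0, 0, 0, 0, 0, 0, 0, 0, 0, 0, 0, 0, 0, 0]

```text
time: 23.62
tool_pos: [0.5842, 0.1158, 0.1487]
tool_rot: [-0.001, 0.001, 1.0, -0.0]
contact_force: [-0.5, -1.0, -1.1]
gripper_width: 0.327
grasp_force: 59.8
```

```bash
python3 rim.py 29 pics/w11.png
```

```text
tool [0.5842 0.1158 0.1487] rim fit [0.5862 0.118 ] r 0.0266 761 ext mid [0.5841 0.118 ] [0.053 0.058] tool dx,dy -0.002 0.0022
```

Request:
pendant:
  segments: [0, -0.001, 0.002, 0.03, 0, 0, 0, 0, 0, 0, 0.03, 0, 0, 0, 0, 0, 0, 0.02, 0, 0, 0, 0, 0, 0, 0.01, 0, 0, 0, 0, 0, 0, 0, 0, 0, 0]

```text
time: 24.3
tool_pos: [0.5858, 0.1187, 0.0596]
tool_rot: [-0.0, 0.0, 1.0, -0.0]
contact_force: [0.9, -0.1, -0.6]
gripper_width: 0.324
grasp_force: 59.7
```

Request:
pendant:
  segments: [0, 0, 0, 0.003, 0, 0, 0, 0, 0, 0, 0, 0, 0, 0]

```text
time: 24.55
tool_pos: [0.5864, 0.1189, 0.0576]
tool_rot: [0.001, 0.0, 1.0, 0.0]
contact_force: [-0.4, 0.1, -1.2]
gripper_width: 0.324
grasp_force: 59.7
```

Request:
pendant:
  segments: [0, 0, 0, 0.0015, 0, 0, 0, 0, 0, 0, 0, 0, 0, 0]

```text
time: 24.8
tool_pos: [0.5866, 0.1189, 0.0563]
tool_rot: [0.001, 0.0, 1.0, 0.0]
contact_force: [-1.2, -0.7, 3.0]
gripper_width: 0.329
grasp_force: 60.2
```

Request:
pendant:
  segments: [0, 0, 0, 0, 0, 0, 0, 0.42, 0, 0, 0, 0, 0, 0, 0.55, 0, 0, 0, 0, 0, 0, 0.75, 0, 0, 0, 0, 0, 0, 0.75, 0, 0, 0, 0, 0, 0]

```text
time: 25.42
tool_pos: [0.5857, 0.1188, 0.0551]
tool_rot: [-0.0, 0.0, 1.0, -0.0]
contact_force: [-0.6, -0.3, -0.0]
gripper_width: 0.753
grasp_force: 0.0
```

Request:
pendant:
  segments: [0.75, 0, 0, -0.02, 0, 0, 0, 0.75, 0, 0, -0.03, 0, 0, 0, 0.85, 0, 0, -0.04, 0, 0, 0, 1, 0, 0, 0, 0, 0, 0]

```text
time: 25.92
tool_pos: [0.5892, 0.1191, 0.1518]
tool_rot: [0.005, -0.0, 1.0, 0.0]
contact_force: [-0.5, -0.0, 0.1]
gripper_width: 0.998
grasp_force: 0.0
```

```bash
python3 rim.py 29 pics/w12.png; python3 near.py 0.586 0.118 0.038 pics/w12b.png
```

```text
tool [0.5892 0.1191 0.1518] rim fit [0.5864 0.118 ] r 0.0267 822 ext mid [0.5866 0.1178] [0.057 0.057] tool dx,dy 0.0028 -0.0011
tool [0.5877 0.119  0.1492] centre [0.5863 0.1193] ext [0.031 0.03 ] top 0.0657 tool dx,dy 0.0014 0.0003
```

Request:
pendant:
  segments: [1, 0, 0.04, -0.03, 0, 0, 0, 1, 0, 0.04, -0.03, 0, 0, 0, 1, 0, 0.04, -0.03, 0, 0, 0, 1, 0, 0.04, 0, 0, 0, 0, 1, 0, 0.04, 0, 0, 0, 0]

```text
time: 26.65
tool_pos: [0.5853, 0.32, 0.2345]
tool_rot: [-0.001, 0.0, 1.0, -0.0]
contact_force: [0.5, 0.9, -1.3]
gripper_width: 1.002
grasp_force: 0.0
```

Request:
pendant:
  segments: [1, 0, 0.05, 0, 0, 0, 0, 1, 0, 0.05, 0, 0, 0, 0, 1, 0, 0.04, 0, 0, 0, 0, 1, 0, 0, 0, 0, 0, 0]

```text
time: 27.15
tool_pos: [0.5845, 0.4609, 0.2329]
tool_rot: [-0.001, -0.002, 1.0, -0.001]
contact_force: [-0.8, -1.3, -0.6]
gripper_width: 1.001
grasp_force: 0.0
```

Run:
```python
from h import *
for c in("top","scene"):
    p,d,cp,W=grab(c); cv2.imwrite(f"pics/{c}1.png",cv2.resize(p[:,:,::-1],(800,600)))
```

```text
(no output)
```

View pics/scene1.png

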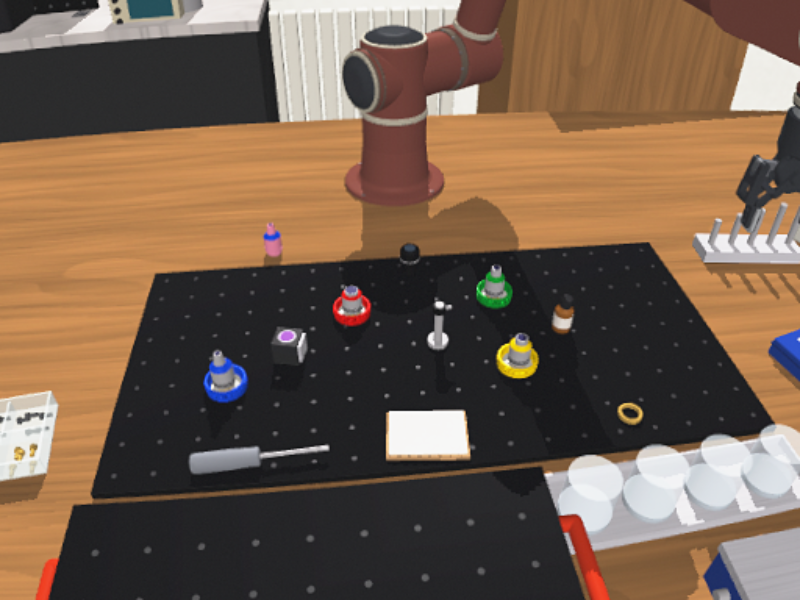

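View pics/top1.png

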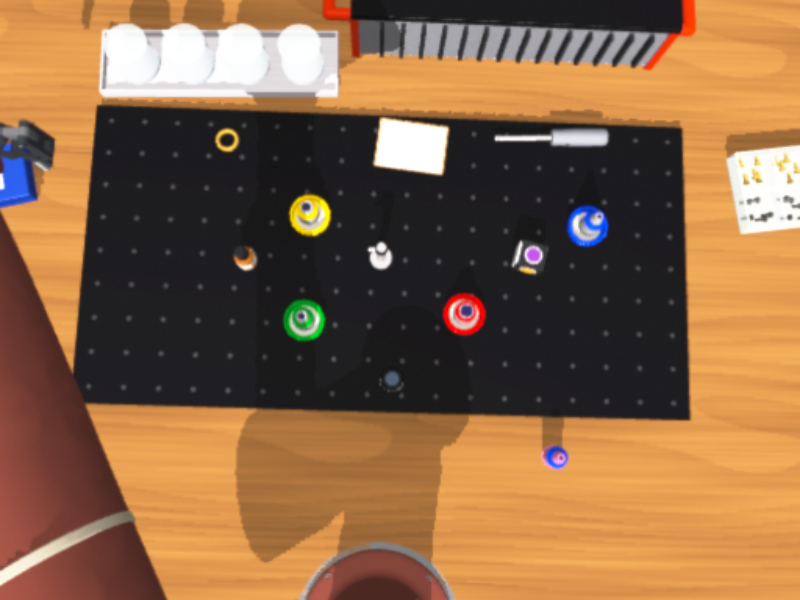

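All four stand upright in their own bases: scene px red (351,300), green (494,285), blue (222,372), yellow (518,350). The bottle and cube have not moved and the arm is clear, so I hand in the job.

```bash
python3 -c "
from plant import manip
print(manip.job_done())"
```

```text
the job is handed in; nothing more can be done
None
```

I handed the job in with all four objectives standing upright in the bases of their own colour, the oil bottle and filter cube unmoved and the arm clear; the hand-in call returned no verdict.

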